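# Hold the furnace lid open by its lever

## Task

The tool caddy has been left standing under the long lever of the little top-loading furnace: slide it out sideways with the fingertips until it is clear of the lever's way down, keeping it upright and flat on the bench (do not pick it up). Then press the ball end of the lever steadily down as far as it goes, so that the heavy lid stands fully open, and finish while still holding it there with the fingers, so that a crucible can be loaded. Do not bring the lever down onto the caddy, do not let the lid drop, and leave the other things where they stand.

Things in the scene. Friction and masses are not known exactly. Their poses are not given: they have to be found in the camera images.
- fulcrum (a point): middle of the hinge pin on which lever and lid turn, 212 mm above the bench, on the near side of a grey square top-loading furnace (226 x 226 mm, 222 mm high with its lid) fixed to the bench. Axes: y along the level pin, z up, +x from the pin across the furnace, whose centre is 124 mm along +x; the lever sticks out along -x. This point does not move.
- lid (a joint): opening angle of the lid in rad: 0 = shut (as it starts), 0.84 = fully open against its stop. The lever (a 14 mm thick round steel arm over the bench) is bolted to the lid, one rigid piece: the lid rises as the ball goes down. The lid is heavy and falls shut when let go; holding it takes roughly 4 to 10 N down on the ball.
- lever_ball (a point): centre of the 40 mm diameter black ball on the lever's long end, 260 mm from the pin. With the lid shut the arm slopes 18 degrees up from pin to ball (ball centre 292 mm above the bench); with the lid fully open it slopes 30 degrees down (ball centre 81 mm above the bench). The ball moves on an upright arc of 260 mm radius about the pin.
- caddy: loose open plywood caddy on the bench, across under the ball: 200 mm long (its x), 80 wide (its y), 130 high, walls and floor 5 mm, 0.4 to 0.8 kg; origin under its centre, z up. Three pockets in a row along x, each 60 x 70 mm: tool handles in the middle one (up to 151 mm above the bench), the end pockets empty, wide enough for closed fingers. It blocks the lever while under the arm's outer half.
- dropper: amber glass dropper bottle, 34 mm across, 85 mm tall, loose; origin under its centre. A bystander.
- crucible: small dark open crucible, 48 mm across, 50 mm tall, loose; origin under its centre. A bystander.
- jar: white jar with a screw cap, 60 mm across, 75 mm tall, loose; origin under its centre. A bystander.
- gauze_roll: white roll standing on end, 72 mm across, 90 mm tall, loose; origin under its centre. A bystander.
- brush: wooden-handled flat brush about 200 mm long lying on the bench, loose; origin under its middle. A bystander.
There are look-alikes about, which are no part of the job. Leave any blue, orange or turquoise look-alike of the caddy alone.

How it is judged:
By the outcome, as a careful person would: the job done as asked, in the order asked, and still so for the second after the job is handed in, while the arm keeps its last pose, push and grip.
It also fails if it takes over 58 s, if anything falls off the work surface, if the arm or the gripper's body presses on something with over 40 N, if the wrist force passes 120 N, or if a joint passes its speed limit or range.

## Robot

A 6-joint arm with a two-finger parallel gripper is mounted at the origin on the work surface. World frame = base frame: x ahead of the robot, y to its left, z up, the work surface at z = 0. Lengths are in mm, angles in rad, forces in N, time in s.
With the tool pointing down it reaches from about 350 to 775 mm from the base axis. Payload 7.3 kg.
Tool frame: the origin (TCP) lies at the very end of the fingers, on their centre line; the grasp point (between the pads) lies 19 mm behind it (bot.grasp_offset is the distance from the TCP to the grasp point, in mm); z points along the fingers, y is the direction in which the jaws open and shut (so a half turn about z gives the same grasp; the last joint's range is limited). The gripper opens to 92 mm and grips with 3 to 60 N. Pads are 19 mm wide; open, the fingers measure 130 mm over their backs; the gripper's body (75 mm by 190 mm) begins 47 mm behind the grasp point.
Start: joints at [-1.382, 0.342, 1.524, -0, 1.275, -0.146], TCP at [172.527, -495.862, 226.741] pointing down, gripper open.
Joint ranges: [-2.53, 2.53], [-0.77, 2.02], [0.04, 2.7], [-1, 4.14], [0.28, 2.66], [-3.11, 3.11]. Speed limits (rad/s): [2.57, 2.57, 3.14, 3.14, 3.14, 3.14].

## Interface

Orientations are given as [roll, pitch, yaw] about the fixed x, y, z axes, in that order (R = Rz(yaw) Ry(pitch) Rx(roll)).
In Python, from plant import bot gives the robot as it stands.
- The arm moves only by the tool servo_tool, never from a script. Its arguments are lists of equal length, an entry for each row: "angular": the turn, a rotation vector about the world's x, y, z in degrees, a list of three; "slide": the shift along the world's x, y, z in mm, a list of three; "grip": the opening, from -1 (shut) to 1 (fully open), so that 0 is half open. In form: {"angular": [[ax, ay, az], ...], "slide": [[dx, dy, dz], ...], "grip": [grip, ...]}. A call has 1 to 10 rows; each row is the pose to reach, as a shift and turn from the pose commanded when the call began; what a row does not reach only later rows make up. A row lasts 1/12 s, in which the tool goes at most 41.7 mm and 7.16 degrees, less where a joint would pass 70% of its speed; a pose out of reach is approached as far as the arm can. A call with a gripper value outside its range is refused whole. The fingers move at their own pace and stop on an object; the grip force is fixed at half the most. Time passes only in rows, so rows that repeat a pose let the fingers close. It gives the time, the measured TCP pose, the force and the opening at its end, in the units of the state.
- bot.get_obs(): the state, without advancing time (a new reading comes with each control period).
- bot.capture(name): name is "side" or "top" or "wrist"; returns a dict with "img" (480x640x3 uint8, blue, green, red), "range_z" (480x640 float32, mm along the optical axis (not along the pixel's ray), 0 where there is no reading), "fov_y" (degrees; the focal length in pixels is half the picture's height over the tangent of half this angle, whatever the lens; pixels are square), "cx", "cy" (the principal point, pixels), "R" (3x3) and "t" (3): a world point X has camera coordinates R X + t; the wrist camera has in their place "T_tool_cam" (4x4, takes a point from camera to tool coordinates, whose origin is the TCP and whose axes are the flange's). Camera axes: x right, y down, z forward; pixel columns grow to the right and rows downward; lengths in mm; the calibration is good to about 2 mm. A picture is of the moment at which its call begins: read the wrist's pose just before it.
- bot.close_job(): hands the job in, once; it reports no verdict.
The state is a dict: "time": time; "joint_positions": joint angles; "dq": joint speeds; "tau": joint torques, N m; "tool_pos": TCP position; "tcp_rot": TCP orientation; "contact_force": force on the tool from outside, world axes, zero at the start; "moment": the same for the moment, N m; "grip_width": finger opening in mm.
Only numpy, scipy, OpenCV 4.12 (cv2) and the standard library are available. Lean on these libraries where they do the work, as an engineer would, in place of code of your own. Each camera call takes 0.05 s, during which the arm holds its last target.

## Working session

There is one attempt and no reset: what is moved stays moved. The work goes in short steps, Python scripts to look and compute and a tool call to move; the robot and the scene stay as the last step left them, time stands still between calls to the robot, and variables do not carry over. Pictures are saved under pics/ and viewed, and the job is handed in when it is done.

Besides the shell and the picture viewer there is one more tool, called as a command line: name --argument value ..., lists and objects as JSON in quotes. servo_tool: Moves the arm, as the interface text tells. Its arguments: {"type":"object","properties":{"angular":{"type":"array","items":{"type":"array","items":{"type":"number"}}},"slide":{"type":"array","items":{"type":"array","items":{"type":"number"}}},"grip":{"type":"array","items":{"type":"number"}}},"required":["angular","slide","grip"]}

```bash
mkdir -p pics; ls; cat > h.py <<'E'
import numpy as np,cv2
from plant import bot
def world(c):
    f=240/np.tan(np.radians(c["fov_y"]/2))
    z=c["range_z"].astype(float); v,u=np.mgrid[0:480,0:640]
    P=np.stack([(u-c["cx"])/f*z,(v-c["cy"])/f*z,z],-1)
    return (P-c["t"])@c["R"]   # R^T (P-t)
E
python3 - <<'E'
from h import *
print(bot.get_obs())
for n in("side","top"):
    c=bot.capture(n); cv2.imwrite(f"pics/{n}0.png",c["img"]); np.savez(f"{n}0.npz",**c)
    print(n,c["fov_y"],c["cx"],c["cy"],c["R"],c["t"])
E
```

```text
pics
{'time': 0.0, 'joint_positions': array([-1.38199131e+00,  3.42694477e-01,  1.52505183e+00, -8.27086969e-06,
        1.27539083e+00, -1.46024737e-01]), 'dq': array([-0.00036117,  0.001521  ,  0.00024663, -0.00063678, -0.00021866,
       -0.00317195]), 'tau': array([ 2.30113221e-05, -4.31236196e+01, -2.44217259e+01,  7.18203024e-02,
        5.59960864e-02, -9.18980254e-05]), 'tool_pos': array([ 172.44572277, -495.42374724,  226.04747485]), 'tcp_rot': array([-3.14006345e+00, -2.16908110e-04,  3.34831999e-01]), 'contact_force': array([-0.65081039,  0.23943303,  0.13914695]), 'moment': array([-0.01777751,  0.01052337,  0.02841292]), 'grip_width': 91.68768731641777}
side 45.35402930156232 322.33659384810215 235.01639926459038 [[-0.96727803 -0.25349866 -0.01056578]
 [-0.15870055  0.63699699 -0.75435334]
 [ 0.19795793 -0.72799262 -0.65638358]] [ 508.44655701  238.42345896 1386.01998648]
top 56.1355508543362 314.53475845750677 248.09390861344917 [[-0.01150658 -0.99981141  0.01564448]
 [-0.99508513  0.0099105  -0.09852598]
 [ 0.09835236 -0.01670129 -0.9950115 ]] [ -10.21493392  575.83499208 1221.95469406]
```

View pics/side0.png

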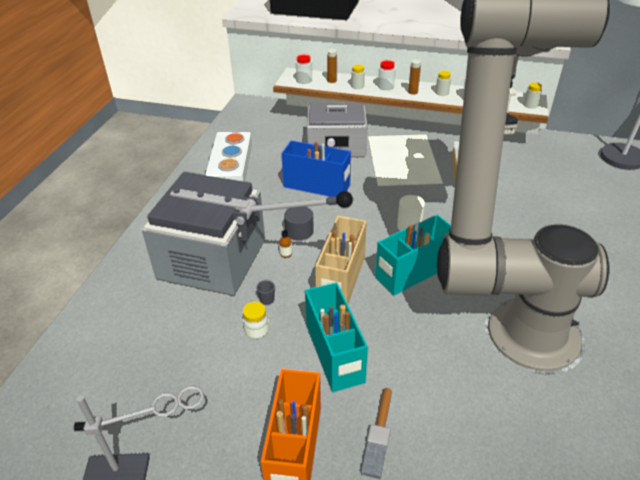

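View pics/top0.png

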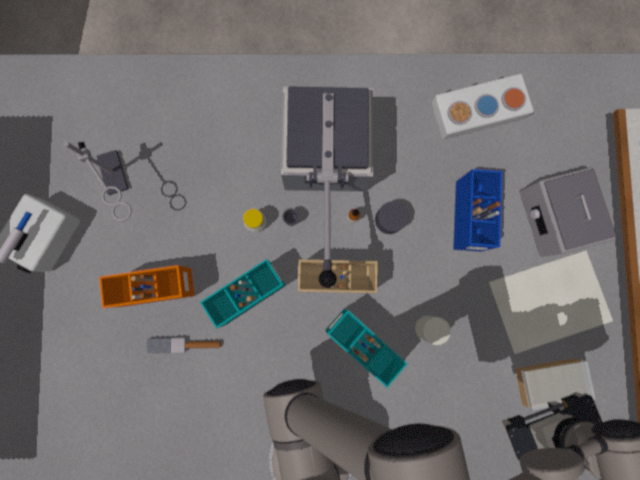

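The top view shows the furnace at (327,130), with the lever running down the image to the ball at (328,279). The plywood caddy lies across under it at (299–378, 260–292). There is open bench to its right (−y), while turquoise look-alikes stand at (243,294) and (366,347). Next I'll measure these.

```bash
python3 - <<'E'
from h import *
for n in("top",):
    c=dict(np.load(f"{n}0.npz")); W=world(c); z=W[...,2]
    im=c["img"]
    crop=cv2.resize(im[180:400,220:480],None,fx=3,fy=3,interpolation=cv2.INTER_NEAREST); cv2.imwrite("pics/crop0.png",crop)
    b=(z>270)&(z<325); b[:255]=0;b[:,:310]=0;b[:,345:]=0;b[300:]=0
    print("ball",b.sum(),W[b].mean(0),W[b].max(0),W[b].min(0))
    # caddy rim by height and colour
    def rim(u0,u1,v0,v1,lo=122,hi=137):
        m=np.zeros_like(b);m[v0:v1,u0:u1]=1
        m&=(z>lo)&(z<hi)
        p=W[m][:,:2].astype(np.float32)
        r=cv2.minAreaRect(p);return m.sum(),r,np.round(cv2.boxPoints(r))
    print("caddy",rim(290,390,250,302))
    print("turqR",rim(320,412,303,390)); print("turqL",rim(195,290,255,330)); print("blue",rim(445,512,160,260))
    for nm,u0,u1,v0,v1 in(("gauze",410,460,310,350),("dropper",345,365,203,225),("dark",370,415,195,240),("crucible",280,302,205,228)):
        m=np.zeros_like(b);m[v0:v1,u0:u1]=1;m&=z>25
        print(nm,W[m].min(0).round(),W[m].max(0).round())
    for v in range(180,275,15):
        row=z[v,315:345]; k=row.argmax(); print(v,W[v,315+k].round(1))
E
```

```text
ball 389 [493.26817911 -38.31111747 300.37450471] [535.65748086 -18.68559537 315.11404089] [462.2227729  -57.96466762 275.23226039]
caddy (np.int64(435), ((493.4484558105469, -71.12832641601562), (198.96871948242188, 80.15370178222656), 88.28857421875), array([[ 450., -169.],
       [ 531., -172.],
       [ 536.,   27.],
       [ 456.,   30.]], dtype=float32))
turqR (np.int64(510), ((311.0485534667969, -142.78408813476562), (200.56088256835938, 79.92675018310547), 47.68849563598633), array([[ 214., -190.],
       [ 273., -244.],
       [ 408.,  -96.],
       [ 349.,  -42.]], dtype=float32))
turqL (np.int64(506), ((452.6392517089844, 172.1343994140625), (80.43541717529297, 200.15768432617188), 32.46035385131836), array([[365., 235.],
       [472.,  66.],
       [540., 109.],
       [433., 278.]], dtype=float32))
blue (np.int64(666), ((666.2525024414062, -458.3126525878906), (83.0987548828125, 200.7031707763672), 85.79887390136719), array([[ 563., -492.],
       [ 763., -507.],
       [ 769., -424.],
       [ 569., -410.]], dtype=float32))
gauze [ 316. -364.   26.] [ 453.    4. 1273.]
dropper [ 453. -141.   27.] [ 681.    4. 1273.]
dark [ 453. -272.   25.] [ 697.    4. 1273.]
crucible [453.   4.  25.] [ 683.   72. 1273.]
180 [718.4 -39.8 225.9]
195 [679.8 -45.9 236.5]
210 [641.7 -42.4 250.2]
225 [604.9 -45.9 262.2]
240 [569.5 -40.4 272.6]
255 [534.8 -41.6 285. ]
270 [500.8 -40.3 302.5]
```

```bash
python3 - <<'E'
from h import *
c=dict(np.load("side0.npz")); W=world(c)
for lab,(u,v) in dict(ball=(345,199),caddyL=(318,262),capjar=(254,312)).items(): print(lab,W[v,u].round())
z=W[...,2]; m=(z>265)&(z<320); m[:185]=0;m[215:]=0;m[:,:332]=0;m[:,358:]=0
print(W[m].min(0),W[m].max(0))
m=(z>122)&(z<137);m[:210]=0;m[305:]=0;m[:,:312]=0;m[:,370:]=0
print(W[m].min(0),W[m].max(0))
E
```

```text
ball [475. -21. 306.]
caddyL [533.  10. 125.]
capjar [648. 161.  76.]
[461.19627493 -48.15595182 276.12980233] [508.92999303 -13.89138172 313.0551527 ]
[ 432.54108323 -175.21997511  122.01468615] [534.77762692 147.07503589 136.97666532]
```

View pics/crop0.png

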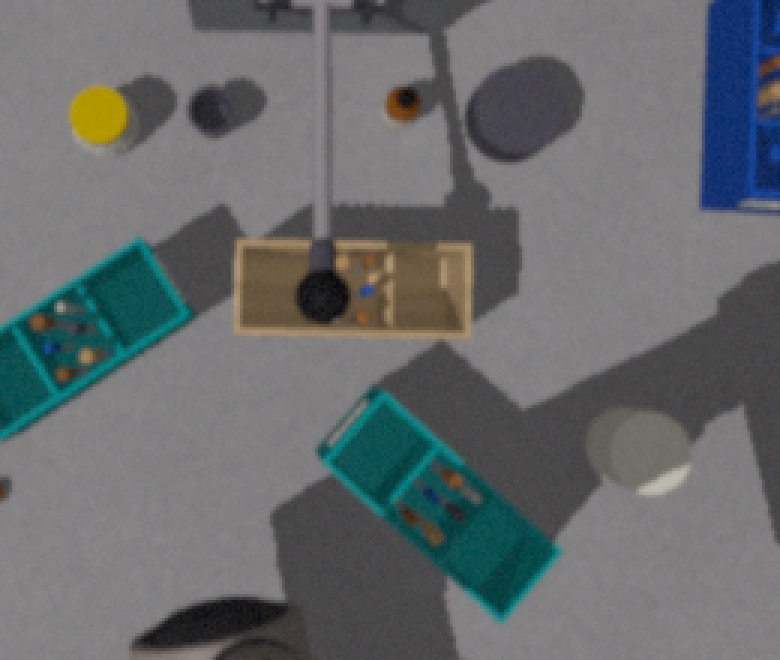

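Measured: ball at about (482, −39, 292), which puts the pin near x = 729. The caddy is centred at (493, −71) with its long axis along y, and its −y end pocket is at about (492, −136). I'll put the closed fingers in that pocket and pull the caddy towards −y by about 125 mm, where the bench is free.

servo_tool --angular '[[0, 0, 7], [0, 0, 14], [0, 0, 21], [0, 0, 28], [0, 0, 35], [0, 0, 42], [0, 0, 49], [0, 0, 56], [0, 0, 63], [0, 0, 70]]' --slide '[[10, 11, 0], [26, 28, 0], [44, 48, 0], [62, 68, 0], [80, 88, 0], [98, 107, 0], [116, 127, 0], [134, 146, 0], [150, 164, 0], [160, 175, 0]]' --grip '[-1, -1, -1, -1, -1, -1, -1, -1, -1, -1]'

```text
time: 0.93
tool_pos: [333.6, -318.9, 226.5]
tcp_rot: [-3.142, -0.001, 1.564]
contact_force: [-0.6, 0.4, 0.5]
grip_width: 29.8
```

servo_tool --angular '[[0, 0, 0.8], [0, 0, 0.8], [0, 0, 0.8], [0, 0, 0.8], [0, 0, 0.8], [0, 0, 0.8], [0, 0, 0.8], [0, 0, 0.8], [0, 0, 0.8], [0, 0, 0.8]]' --slide '[[10, 11, 0], [28, 30, 0], [48, 52, 0], [70, 76, 0], [92, 101, 0], [114, 125, 0], [134, 147, 0], [150, 165, 0], [160, 175, 0], [160, 175, 0]]' --grip '[-1, -1, -1, -1, -1, -1, -1, -1, -1, -1]'

```text
time: 1.77
tool_pos: [493.8, -143.7, 226.2]
tcp_rot: [-3.142, -0.001, 1.574]
contact_force: [0.3, 0.0, -0.9]
grip_width: 0.4
```

```bash
python3 - <<'E'
from h import *
o=bot.get_obs(); print(o["time"],o["tool_pos"],o["tcp_rot"],o["grip_width"],o["contact_force"])
for n in("side","wrist"):
    c=bot.capture(n); cv2.imwrite(f"pics/{n}1.png",c["img"])
E
```

```text
1.7667 [ 493.84375284 -143.67296893  226.22924968] [-3.14150567e+00 -9.53535676e-04  1.57358892e+00] 0.37615985810624086 [ 0.25045889  0.02768384 -0.9094676 ]
```

View pics/side1.png

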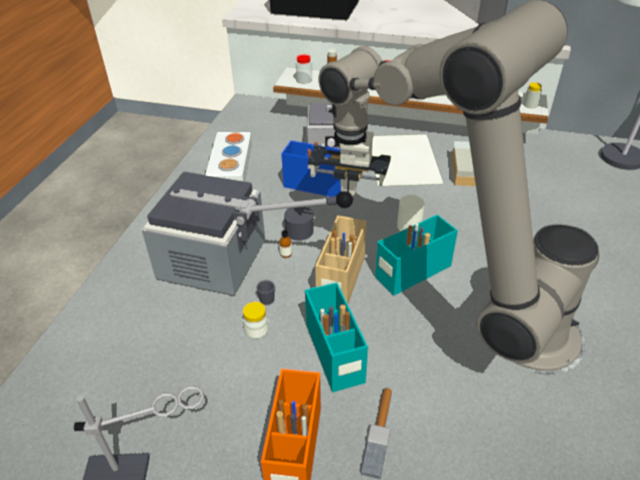

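View pics/wrist1.png

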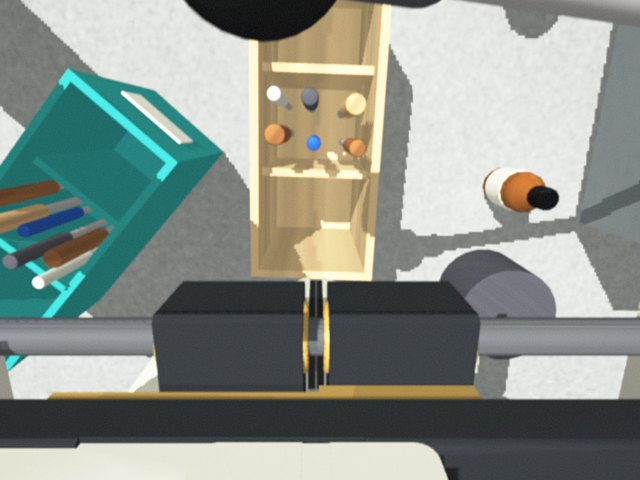

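The wrist view shows the closed fingers at (316,290), lined up with the near end pocket at (315,225). The ball is at the top edge, (260,10). The camera sits on the lever side, so I'll check its clearance before going down.

```bash
python3 - <<'E'
from h import *
from scipy.spatial.transform import Rotation as Ro
o=bot.get_obs()
c=bot.capture("wrist"); T=c["T_tool_cam"]; print(T.round(2),c["fov_y"])
M=np.eye(4);M[:3,:3]=Ro.from_euler("xyz",o["tcp_rot"]).as_matrix();M[:3,3]=o["tool_pos"]
M=M@T; print("cam",M[:3,3])
f=240/np.tan(np.radians(c["fov_y"]/2)); z=c["range_z"].astype(float); v,u=np.mgrid[0:480,0:640]
W=np.stack([(u-c["cx"])/f*z,(v-c["cy"])/f*z,z],-1)@M[:3,:3].T+M[:3,3]
m=(W[...,2]>124)&(W[...,2]<136); m[:,:240]=0;m[:,395:]=0; m[280:]=0
p=W[m]; print(cv2.minAreaRect(p[:,:2].astype(np.float32)),np.percentile(p,[0,1,99,100],axis=0).round(1))
for q in((250,15),(315,225),(260,255),(376,255),(315,275),(540,192)): print(q,W[q[1],q[0]].round(1))
E
```

```text
[[  -0.     -0.97   -0.26   69.64]
 [   1.     -0.      0.     -0.21]
 [  -0.     -0.26    0.97 -156.8 ]
 [   0.      0.      0.      1.  ]] 61.13051110023335
cam [492.18006719 -76.00693481 383.07723039]
((492.2253723144531, -86.95775604248047), (166.8787841796875, 80.38092041015625), 88.12291717529297) [[ 449.7 -171.1  124. ]
 [ 450.9 -170.   124.3]
 [ 533.8   -8.4  131.1]
 [ 534.8   -4.7  135.9]]
(250, 15) [479.9 -55.3 299.4]
(315, 225) [ 491.3 -163.3    4.4]
(260, 255) [ 455.  -156.1  124.5]
(376, 255) [ 551.6 -194.9   -1. ]
(315, 275) [ 491.6 -168.5  129.1]
(540, 192) [ 658.2 -120.    83.1]
```

The camera housing would pass within a few millimetres of the ball on the way down. I'll back off, turn the tool half round so the camera faces away from the lever, and then return.

servo_tool --angular '[[0, 0, 0], [0, 0, 0], [0, 0, 0], [0, 0, -3], [0, 0, -10], [0, 0, -17], [0, 0, -24], [0, 0, -31], [0, 0, -38], [0, 0, -45]]' --slide '[[0, -10, 0], [0, -28, 0], [0, -48, 0], [0, -68, 0], [0, -84, 0], [0, -96, 0], [0, -100, 0], [0, -100, 0], [0, -100, 0], [0, -100, 0]]' --grip '[-1, -1, -1, -1, -1, -1, -1, -1, -1, -1]'

```text
time: 2.75
tool_pos: [491.5, -247.8, 226.7]
tcp_rot: [3.142, 0.0, 0.777]
contact_force: [-0.2, 0.2, -0.1]
grip_width: 0.6
```

servo_tool --angular '[[0, 0, -7], [0, 0, -14], [0, 0, -21], [0, 0, -28], [0, 0, -35], [0, 0, -42], [0, 0, -49], [0, 0, -56], [0, 0, -63], [0, 0, -70]]' --slide '[[0, 0, 0], [0, 0, 0], [0, 0, 0], [0, 0, 0], [0, 0, 0], [0, 0, 0], [0, 0, 0], [0, 0, 0], [0, 0, 0], [0, 0, 0]]' --grip '[-1, -1, -1, -1, -1, -1, -1, -1, -1, -1]'

```text
time: 3.58
tool_pos: [491.5, -247.6, 226.8]
tcp_rot: [3.141, 0.0, -0.445]
contact_force: [1.0, 0.4, 0.3]
grip_width: 0.3
```

servo_tool --angular '[[0, 0, -7], [0, 0, -14], [0, 0, -21], [0, 0, -28], [0, 0, -35], [0, 0, -42], [0, 0, -49], [0, 0, -56], [0, 0, -62], [0, 0, -65]]' --slide '[[0, 0, 0], [0, 0, 0], [0, 0, 0], [0, 0, 0], [0, 0, 0], [0, 0, 0], [0, 0, 0], [0, 0, 0], [0, 0, 0], [0, 0, 0]]' --grip '[-1, -1, -1, -1, -1, -1, -1, -1, -1, -1]'

```text
time: 4.42
tool_pos: [491.5, -247.6, 226.8]
tcp_rot: [3.141, -0.0, -1.579]
contact_force: [0.3, -0.4, -1.0]
grip_width: 0.7
```

servo_tool --angular '[[0, 0, 0], [0, 0, 0], [0, 0, 0], [0, 0, 0], [0, 0, 0], [0, 0, 0], [0, 0, 0], [0, 0, 0], [0, 0, 0], [0, 0, 0]]' --slide '[[0, 10, 0], [0, 28, 0], [0, 48, 0], [0, 68, 0], [0, 88, 0], [0, 102, 0], [0, 106, 0], [0, 106, -10], [0, 106, -30], [0, 106, -50]]' --grip '[-1, -1, -1, -1, -1, -1, -1, -1, -1, -1]'

```text
time: 5.25
tool_pos: [492.8, -141.0, 176.1]
tcp_rot: [-3.14, -0.001, -1.571]
contact_force: [-0.1, 0.1, -0.3]
grip_width: 0.7
```

servo_tool --angular '[[0, 0, 0], [0, 0, 0], [0, 0, 0], [0, 0, 0], [0, 0, 0], [0, 0, 0], [0, 0, 0], [0, 0, 0], [0, 0, 0], [0, 0, 0]]' --slide '[[0, 0, -12], [0, 0, -24], [0, 0, -36], [0, 0, -46], [0, 0, -55], [0, 0, -64], [0, 0, -73], [0, 0, -80], [0, 0, -82], [0, 0, -82]]' --grip '[-1, -1, -1, -1, -1, -1, -1, -1, -1, -1]'

```text
time: 6.08
tool_pos: [492.3, -139.8, 94.2]
tcp_rot: [3.141, 0.0, -1.571]
contact_force: [0.1, 0.4, 0.1]
grip_width: 0.6
```

```bash
python3 - <<'E'
from h import *
o=bot.get_obs(); print(o["time"],o["tool_pos"],o["tcp_rot"],o["contact_force"],o["joint_positions"])
c=bot.capture("wrist"); cv2.imwrite(f"pics/wrist2.png",c["img"])
c=bot.capture("side"); cv2.imwrite(f"pics/side2.png",c["img"][90:360,200:520].repeat(2,0).repeat(2,1))
E
```

```text
6.0833 [ 492.29116401 -139.77624259   94.18973696] [ 3.14060596e+00  3.54514768e-04 -1.57096040e+00] [0.13830142 0.37524522 0.12483381] [-4.26447601e-01  4.67678379e-01  1.73763718e+00 -1.05708027e-04
  9.37322081e-01  2.71537157e+00]
```

View pics/side2.png

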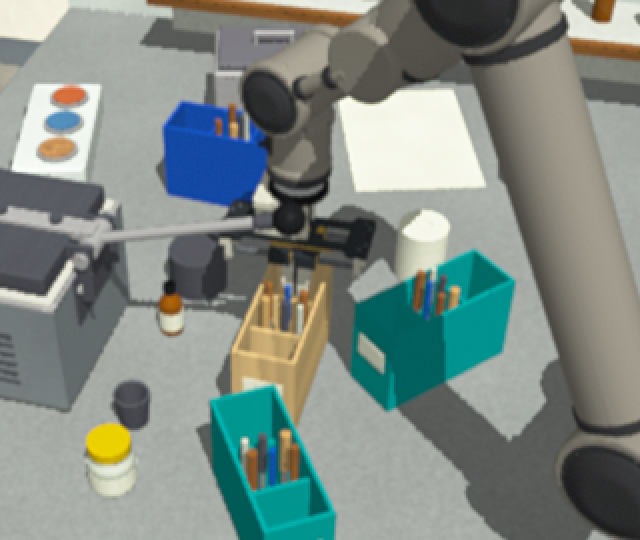

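View pics/wrist2.png

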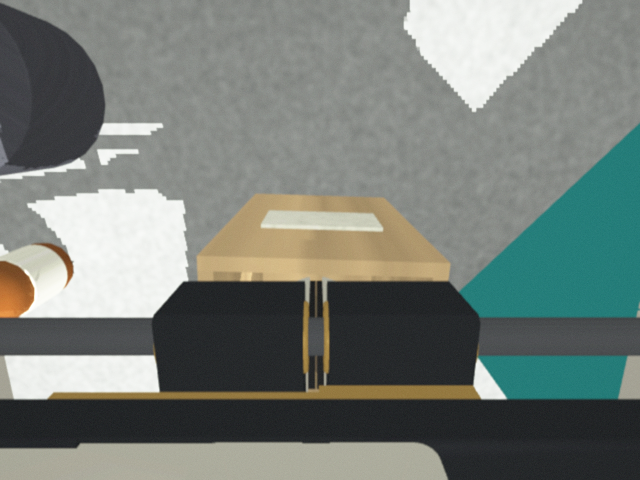

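The fingers are in the −y end pocket with no contact force yet. I'll pull slowly towards −y.

servo_tool --angular '[[0, 0, 0], [0, 0, 0], [0, 0, 0], [0, 0, 0], [0, 0, 0], [0, 0, 0], [0, 0, 0], [0, 0, 0], [0, 0, 0], [0, 0, 0]]' --slide '[[0, -4, 0], [0, -8, 0], [0, -12, 0], [0, -16, 0], [0, -20, 0], [0, -24, 0], [0, -28, 0], [0, -32, 0], [0, -36, 0], [0, -40, 0]]' --grip '[-1, -1, -1, -1, -1, -1, -1, -1, -1, -1]'

```text
time: 7.02
tool_pos: [492.5, -180.2, 94.7]
tcp_rot: [3.141, 0.0, -1.571]
contact_force: [-0.1, 4.1, 1.8]
grip_width: 0.1
```

```bash
python3 - <<'E'
from h import *
o=bot.get_obs(); print(o["tool_pos"],o["contact_force"])
c=bot.capture("side"); cv2.imwrite(f"pics/side3.png",c["img"][90:360,200:520].repeat(2,0).repeat(2,1))
E
```

```text
[ 492.49786122 -180.1563465    94.74023206] [-0.13493461  4.05465132  1.7511643 ]
```

View pics/side3.png

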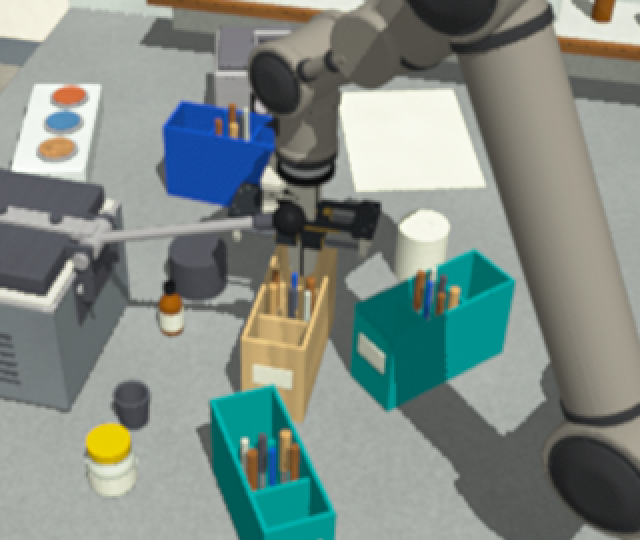

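The caddy is following flat and upright, with about 4 N on the fingers. Continuing the pull.

servo_tool --angular '[[0, 0, 0], [0, 0, 0], [0, 0, 0], [0, 0, 0], [0, 0, 0], [0, 0, 0], [0, 0, 0], [0, 0, 0], [0, 0, 0], [0, 0, 0]]' --slide '[[0, -5, 0], [0, -10, 0], [0, -15, 0], [0, -20, 0], [0, -25, 0], [0, -30, 0], [0, -35, 0], [0, -40, 0], [0, -45, 0], [0, -50, 0]]' --grip '[-1, -1, -1, -1, -1, -1, -1, -1, -1, -1]'

```text
time: 7.9
tool_pos: [492.5, -230.4, 94.7]
tcp_rot: [3.141, 0.0, -1.571]
contact_force: [-0.5, 1.9, 0.6]
grip_width: 0.4
```

servo_tool --angular '[[0, 0, 0], [0, 0, 0], [0, 0, 0], [0, 0, 0], [0, 0, 0], [0, 0, 0], [0, 0, 0], [0, 0, 0], [0, 0, 0], [0, 0, 0]]' --slide '[[0, -6, 0], [0, -12, 0], [0, -18, 0], [0, -24, 0], [0, -30, 0], [0, -36, 0], [0, -42, 0], [0, -48, 0], [0, -53, 0], [0, -56, 0]]' --grip '[-1, -1, -1, -1, -1, -1, -1, -1, -1, -1]'

```text
time: 8.73
tool_pos: [492.5, -286.7, 94.7]
tcp_rot: [3.142, -0.0, -1.572]
contact_force: [-0.6, 1.7, -0.8]
grip_width: 0.3
```

```bash
python3 - <<'E'
from h import *
o=bot.get_obs(); print(o["tool_pos"],o["contact_force"])
c=bot.capture("side"); cv2.imwrite(f"pics/side4.png",c["img"][90:360,200:520].repeat(2,0).repeat(2,1))
c=bot.capture("top"); cv2.imwrite(f"pics/top4.png",c["img"])
E
```

```text
[ 492.491353   -286.6628709    94.70144448] [-0.57522642  1.71182763 -0.846617  ]
```

View pics/side4.png

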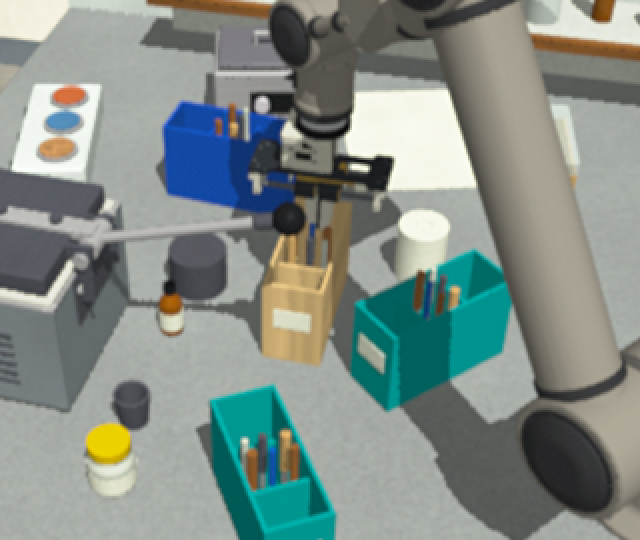

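View pics/top4.png

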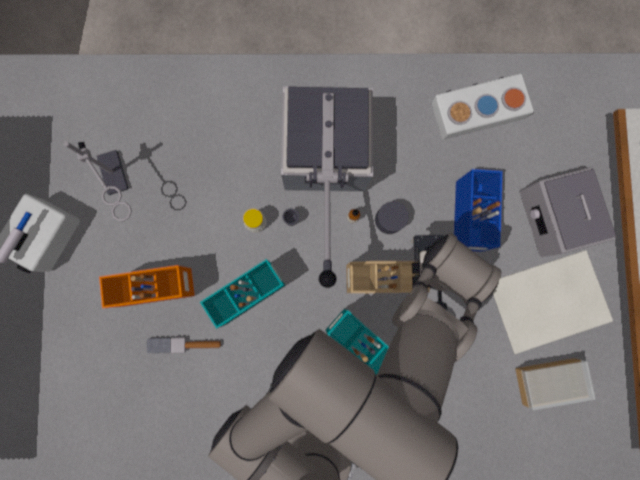

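The caddy's near end is now at u≈348, about 38 mm clear of the ball and still upright. I'll back the fingers off the wall, lift straight out, and turn so the jaws lie along y over the ball.

servo_tool --angular '[[0, 0, 0], [0, 0, 0], [0, 0, 0], [0, 0, 0], [0, 0, 0], [0, 0, 0], [0, 0, 0], [0, 0, 0], [0, 0, 0], [0, 0, 0]]' --slide '[[0, 5, 0], [0, 10, 0], [0, 10, 8], [0, 10, 20], [0, 10, 36], [0, 10, 54], [0, 10, 74], [0, 10, 96], [0, 10, 120], [0, 10, 145]]' --grip '[-1, -1, -1, -1, -1, -1, -1, -1, -1, -1]'

```text
time: 9.67
tool_pos: [492.4, -275.3, 241.5]
tcp_rot: [-3.142, -0.0, -1.57]
contact_force: [1.1, -0.2, -0.4]
grip_width: 0.3
```

servo_tool --angular '[[0, 0, 6], [0, 0, 12], [0, 0, 18], [0, 0, 24], [0, 0, 30], [0, 0, 36], [0, 0, 42], [0, 0, 48], [0, 0, 54], [0, 0, 60]]' --slide '[[0, 0, 20], [0, 0, 40], [0, 0, 60], [0, 0, 80], [0, 0, 98], [0, 0, 110], [0, 0, 110], [0, 0, 110], [0, 0, 110], [0, 0, 110]]' --grip '[-1, -1, -1, -1, -1, -1, -1, -1, -1, -1]'

```text
time: 10.5
tool_pos: [492.4, -275.4, 350.6]
tcp_rot: [3.141, -0.001, -0.518]
contact_force: [-0.3, -0.2, -0.2]
grip_width: 0.4
```

servo_tool --angular '[[0, 0, 4], [0, 0, 8], [0, 0, 12], [0, 0, 16], [0, 0, 20], [0, 0, 24], [0, 0, 27], [0, 0, 29], [0, 0, 30], [0, 0, 30]]' --slide '[[0, 8, 0], [0, 24, 0], [0, 44, 0], [0, 64, 0], [0, 84, 0], [0, 102, 0], [0, 112, 0], [0, 116, 0], [0, 116, 0], [0, 116, 0]]' --grip '[-1, -1, -1, -1, -1, -1, -1, -1, -1, -1]'

```text
time: 11.33
tool_pos: [492.5, -159.5, 350.4]
tcp_rot: [3.141, -0.001, 0.001]
contact_force: [-0.3, -0.8, -1.1]
grip_width: 0.3
```

```bash
python3 - <<'E'
from h import *
o=bot.get_obs(); print(o["time"],o["tool_pos"],o["tcp_rot"],o["contact_force"],o["joint_positions"])
c=bot.capture("top"); cv2.imwrite(f"pics/top5.png",c["img"]); W=world(c)
s=bot.capture("side"); cv2.imwrite(f"pics/side5.png",s["img"])
z=W[...,2]
m=(z>122)&(z<137);m[:250]=0;m[302:]=0;m[:,:335]=0;m[:,440:]=0
p=W[m]; print(m.sum(),cv2.minAreaRect(p[:,:2].astype(np.float32)))
W=world(s)
z=W[...,2]; dark=s["img"].max(2)<60
m=dark&(z>265)&(z<320); m[:185]=0;m[215:]=0;m[:,:332]=0;m[:,358:]=0
p=W[m]; 
from scipy.optimize import least_squares
r=least_squares(lambda c:np.linalg.norm(p-c,axis=1)-20,[482,-39,292],loss="soft_l1"); print(len(p),"ball",r.x)
E
```

```text
11.3333 [ 492.46353098 -159.48017084  350.44636802] [ 3.14082859e+00 -8.38975837e-04  8.53797001e-04] [-0.27413834 -0.80082143 -1.05843492] [-4.61124427e-01  2.63092905e-01  1.29889513e+00 -3.10028272e-04
  1.57851303e+00  1.10881586e+00]
105 ((452.0951232910156, -194.3525848388672), (178.4685821533203, 5.051374912261963), 89.34473419189453)
200 ball [480.34305229 -37.29179299 291.67171899]
```

View pics/top5.png

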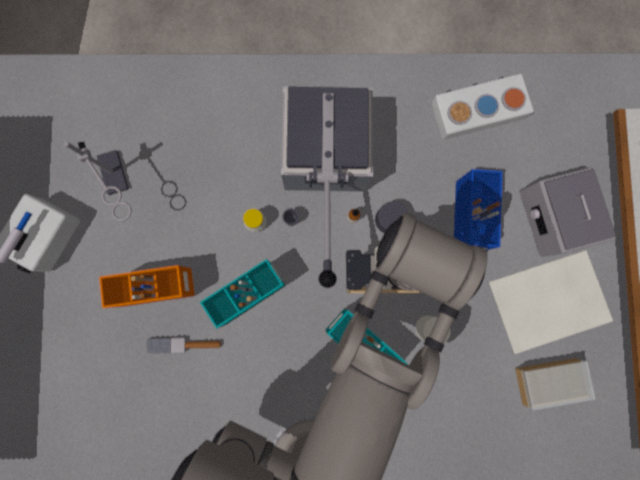

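View pics/side5.png

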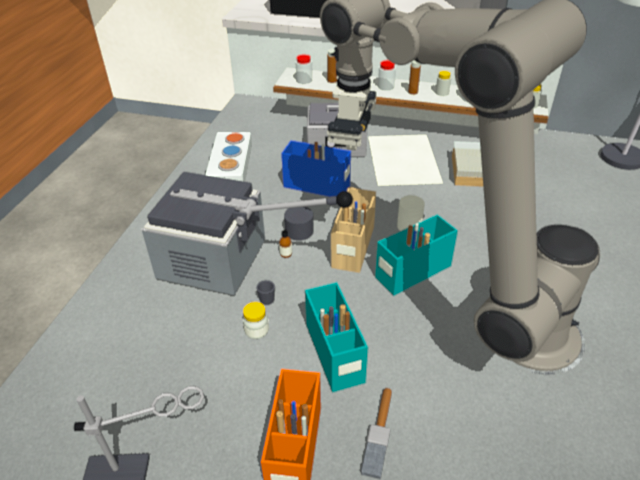

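The caddy stands at about (492, −195) with its near end at y≈−105, clear of the arm line. The ball fits at (481, −38, 292). Next I'll move above it.

servo_tool --angular '[[0, 0, 0], [0, 0, 0], [0, 0, 0], [0, 0, 0], [0, 0, 0], [0, 0, 0], [0, 0, 0], [0, 0, 0], [0, 0, 0], [0, 0, 0]]' --slide '[[-1, 10, 0], [-3, 28, 0], [-5, 50, 0], [-7, 72, 0], [-9, 94, 0], [-11, 112, 0], [-12, 121, 0], [-12, 121, -8], [-12, 121, -18], [-12, 121, -26]]' --grip '[-1, -1, -1, -1, -1, -1, -1, -1, -1, -1]'

```text
time: 12.27
tool_pos: [480.4, -39.4, 322.6]
tcp_rot: [3.141, 0.001, -0.001]
contact_force: [0.3, 0.1, -0.8]
grip_width: 0.5
```

```bash
python3 - <<'E'
from h import *
o=bot.get_obs(); print(o["time"],o["tool_pos"],o["tcp_rot"],o["contact_force"])
s=bot.capture("side"); cv2.imwrite(f"pics/side6.png",s["img"][90:290,220:480].repeat(3,0).repeat(3,1))
s=bot.capture("wrist"); cv2.imwrite(f"pics/wrist6.png",s["img"])
E
```

```text
12.2667 [480.39849174 -39.42640799 322.56636261] [ 3.14123232e+00  7.69580900e-04 -8.27631022e-04] [ 0.26154576  0.14034192 -0.84679834]
```

View pics/side6.png

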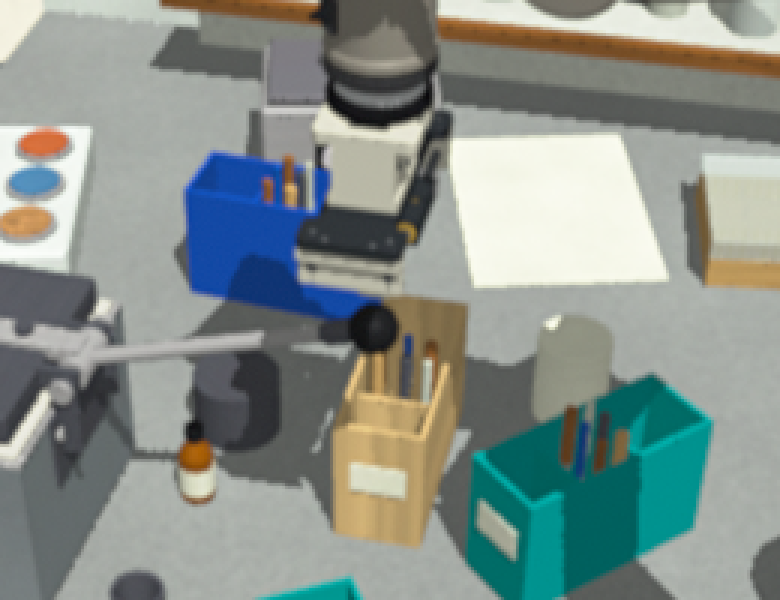

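View pics/wrist6.png

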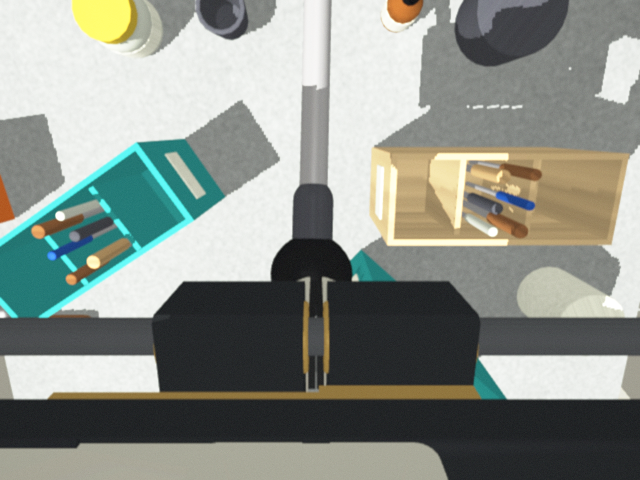

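In the wrist view the fingertips at (316,285) sit over the ball at (311,265). The caddy is well clear, with its near end at u≈375. I'll press down along the arc.

servo_tool --angular '[[0, 0, 0], [0, 0, 0], [0, 0, 0], [0, 0, 0], [0, 0, 0], [0, 0, 0], [0, 0, 0], [0, 0, 0], [0, 0, 0], [0, 0, 0]]' --slide '[[0, 1, -4], [0, 1, -8], [0, 1, -11], [-1, 1, -15], [-2, 1, -20], [-3, 1, -25], [-4, 1, -30], [-6, 1, -36], [-7, 1, -42], [-9, 1, -48]]' --grip '[-1, -1, -1, -1, -1, -1, -1, -1, -1, -1]'

```text
time: 13.2
tool_pos: [470.9, -38.0, 276.8]
tcp_rot: [3.141, -0.0, -0.0]
contact_force: [-4.3, 0.9, 9.4]
grip_width: 0.8
```

```bash
python3 - <<'E'
from h import *
o=bot.get_obs(); print(o["time"],o["tool_pos"],o["tcp_rot"],o["contact_force"])
s=bot.capture("side"); cv2.imwrite(f"pics/side7.png",s["img"][90:290,220:480].repeat(3,0).repeat(3,1))
s=bot.capture("wrist"); cv2.imwrite(f"pics/wrist7.png",s["img"])
E
```

```text
13.2 [470.87728907 -38.01379569 276.75090766] [ 3.14086924e+00 -2.26527695e-04 -3.77185888e-04] [-4.25346162  0.89483286  9.4463306 ]
```

View pics/side7.png

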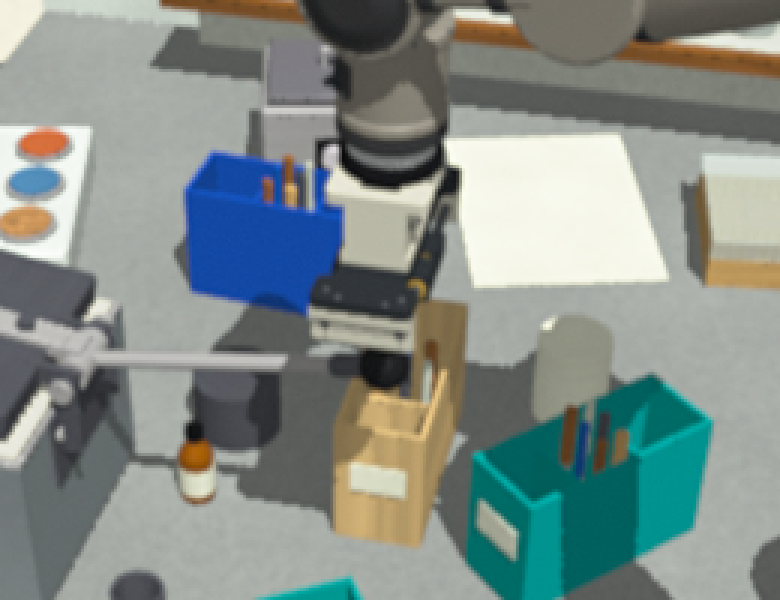

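View pics/wrist7.png

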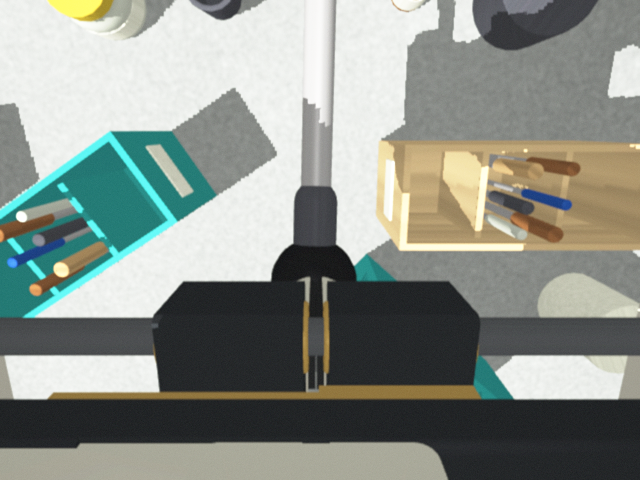

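Contact is good, with about 9 N up on the tool, and the lever is at about 10°. Continuing along the arc.

servo_tool --angular '[[0, 0, 0], [0, 0, 0], [0, 0, 0], [0, 0, 0], [0, 0, 0], [0, 0, 0], [0, 0, 0], [0, 0, 0], [0, 0, 0], [0, 0, 0]]' --slide '[[-1, 0, -7], [-2, 0, -15], [-2.5, 0, -24], [-3, 0, -33], [-3, 0, -42], [-3, 0, -51], [-2.5, 0, -60], [-2, 0, -69], [-1, 0, -78], [0, 0, -86]]' --grip '[-1, -1, -1, -1, -1, -1, -1, -1, -1, -1]'

```text
time: 14.13
tool_pos: [470.8, -38.1, 189.8]
tcp_rot: [3.141, 0.001, -0.0]
contact_force: [-4.8, -0.4, 8.5]
grip_width: 0.5
```

```bash
python3 - <<'E'
from h import *
o=bot.get_obs(); print(o["time"],o["tool_pos"],o["tcp_rot"],o["contact_force"])
s=bot.capture("side"); cv2.imwrite(f"pics/side8.png",s["img"][90:290,220:480].repeat(3,0).repeat(3,1))
s=bot.capture("wrist"); cv2.imwrite(f"pics/wrist8.png",s["img"])
E
```

```text
14.1333 [470.76081077 -38.05103569 189.84743656] [ 3.14105261e+00  1.14818485e-03 -2.41361766e-04] [-4.83727498 -0.44080703  8.49134966]
```

View pics/side8.png

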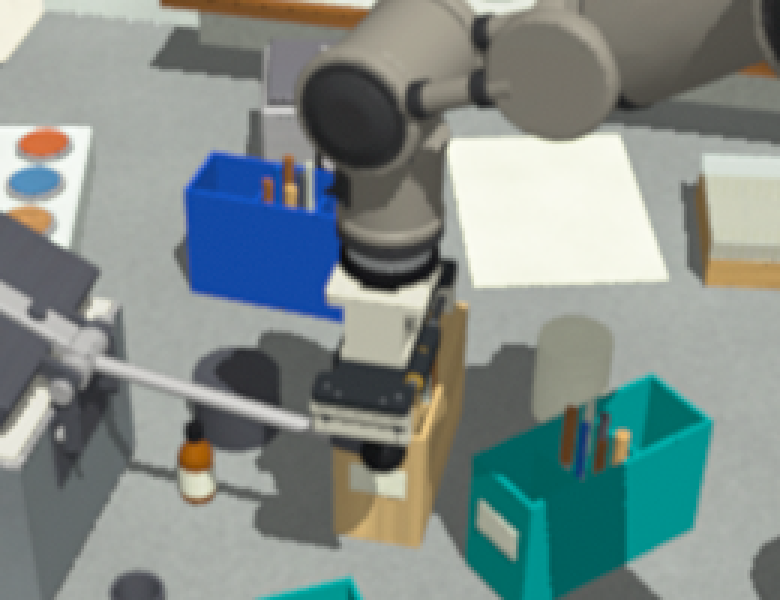

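View pics/wrist8.png

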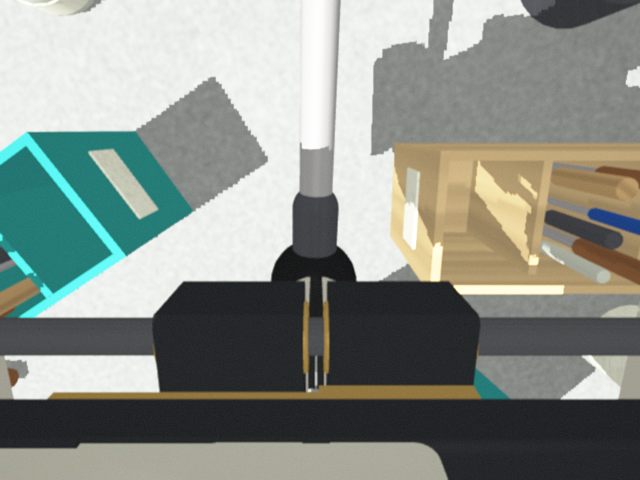

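Lever at about −9°, force steady at about 8.5 N, and the caddy still clear. I'll go on nearly to the stop.

servo_tool --angular '[[0, 0, 0], [0, 0, 0], [0, 0, 0], [0, 0, 0], [0, 0, 0], [0, 0, 0], [0, 0, 0], [0, 0, 0], [0, 0, 0], [0, 0, 0]]' --slide '[[2, 0, -8], [4, 0, -17], [6, 0, -26], [8, 0, -35], [11, 0, -44], [14, 0, -52], [17.5, 0, -60], [20.5, 0, -67], [23, 0, -73], [25, 0, -77]]' --grip '[-1, -1, -1, -1, -1, -1, -1, -1, -1, -1]'

```text
time: 15.07
tool_pos: [496.2, -38.1, 112.7]
tcp_rot: [3.141, 0.001, -0.0]
contact_force: [-3.6, -0.3, 5.2]
grip_width: 0.4
```

```bash
python3 - <<'E'
from h import *
o=bot.get_obs(); print(o["time"],o["tool_pos"],o["tcp_rot"],o["contact_force"])
s=bot.capture("side"); cv2.imwrite(f"pics/side9.png",s["img"][90:290,220:480].repeat(3,0).repeat(3,1))
s=bot.capture("wrist"); cv2.imwrite(f"pics/wrist9.png",s["img"])
E
```

```text
15.0667 [496.24543858 -38.09394553 112.67010446] [ 3.14124280e+00  9.91163700e-04 -2.43745042e-04] [-3.56683204 -0.30542601  5.15114775]
```

View pics/side9.png

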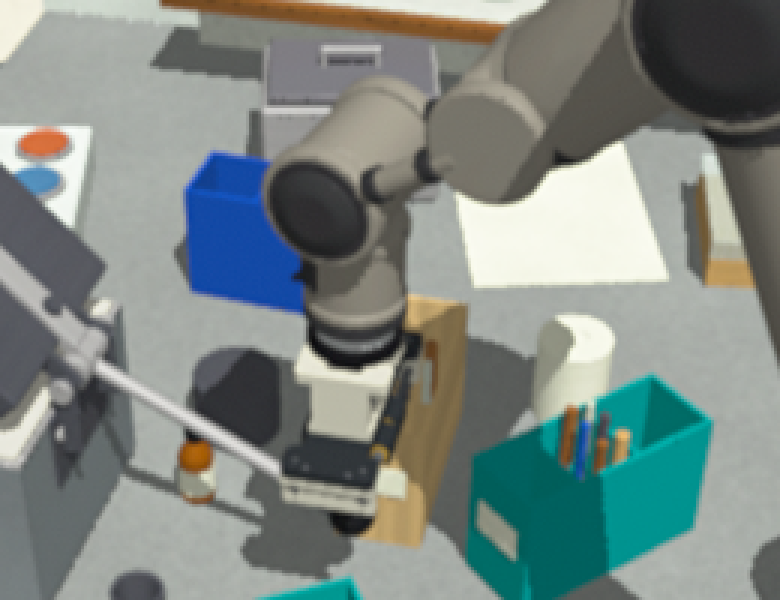

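View pics/wrist9.png

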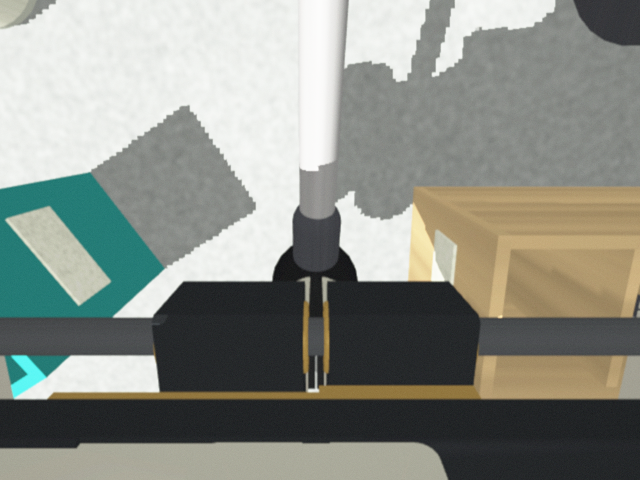

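Lever at about −27°, load 5 N. Now the last few degrees onto the stop, slowly.

servo_tool --angular '[[0, 0, 0], [0, 0, 0], [0, 0, 0], [0, 0, 0], [0, 0, 0], [0, 0, 0], [0, 0, 0], [0, 0, 0]]' --slide '[[1, 0, -2], [2, 0, -4], [3, 0, -6], [4, 0, -8], [5, 0, -9.5], [5.5, 0, -10.5], [6, 0, -11.5], [6, 0, -11.5]]' --grip '[-1, -1, -1, -1, -1, -1, -1, -1]'

```text
time: 15.83
tool_pos: [502.6, -38.0, 101.5]
tcp_rot: [3.141, -0.0, -0.0]
contact_force: [-3.4, -0.8, 3.5]
grip_width: 0.4
```

servo_tool --angular '[[0, 0, 0], [0, 0, 0], [0, 0, 0], [0, 0, 0], [0, 0, 0]]' --slide '[[0, 0, -0.5], [0.5, 0, -1], [0.5, 0, -1.5], [1, 0, -2], [1, 0, -2]]' --grip '[-1, -1, -1, -1, -1]'

```text
time: 16.25
tool_pos: [502.7, -38.0, 101.1]
tcp_rot: [3.141, 0.001, 0.0]
contact_force: [-10.7, -1.1, 21.6]
grip_width: 0.4
```

The force jumped to 22 N with no further travel, so the lever is on its stop. I'll ease the preload slightly and check.

servo_tool --angular '[[0, 0, 0], [0, 0, 0], [0, 0, 0], [0, 0, 0]]' --slide '[[0, 0, 0.4], [0, 0, 0.4], [0, 0, 0.4], [0, 0, 0.4]]' --grip '[-1, -1, -1, -1]'

```text
time: 16.58
tool_pos: [502.7, -38.0, 101.2]
tcp_rot: [3.141, 0.001, -0.0]
contact_force: [-10.0, -0.8, 17.7]
grip_width: 0.3
```

```bash
python3 - <<'E'
from h import *
for i in range(3):
    o=bot.get_obs(); print(o["time"],o["tool_pos"],o["contact_force"])
    s=bot.capture(["side","top","wrist"][i]); cv2.imwrite(f"pics/end{i}.png",s["img"])
    if i<2:
        W=world(s)
        if i==0:
            z=W[...,2]; dark=s["img"].max(2)<60
            m=dark&(z>55)&(z<105); m[:240]=0;m[275:]=0;m[:,:325]=0;m[:,:325]=0;m[:,350:]=0
            from scipy.optimize import least_squares
            p=W[m]; r=least_squares(lambda c:np.linalg.norm(p-c,axis=1)-20,[503,-38,81],loss="soft_l1"); print(len(p),"ball",r.x)
E
```

```text
16.5833 [502.71321517 -38.00565388 101.21493345] [-10.00846669  -0.790053    17.70882824]
71 ball [503.32925542 -38.08130804  83.52426005]
16.6333 [502.73405089 -37.99143281 101.20180385] [-10.16944958  -1.41647673  18.34170528]
16.6833 [502.7147224  -37.97658896 101.21218324] [-10.05043528  -1.10531824  18.22614624]
```

View pics/end0.png

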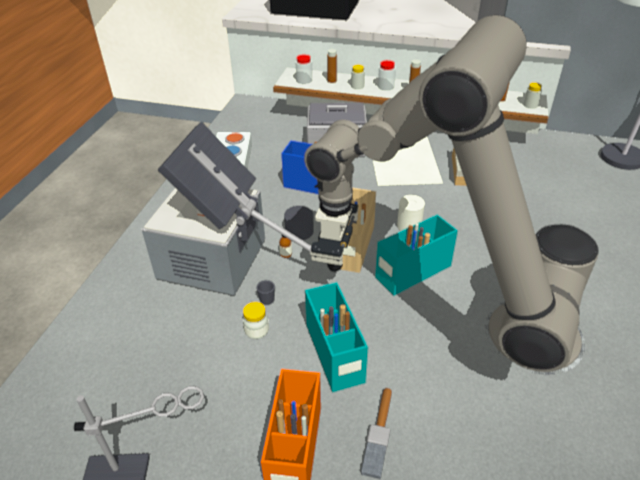

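View pics/end1.png

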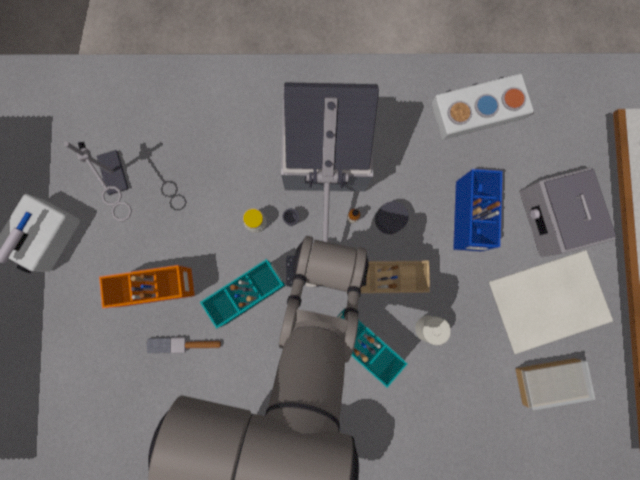

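The side view shows the lid standing steeply open at (208,175) with the fingers on the ball at (333,262). The top view shows the caddy upright at (398,276) and the bystanders where they were. The readings are steady, so I'm handing in.

```bash
python3 -c "
from plant import bot
print(bot.close_job()); o=bot.get_obs(); print(o['time'],o['tool_pos'],o['contact_force'])"
```

```text
the job is handed in; nothing more can be done
None
the job is handed in; nothing more can be done
```

The caddy is out from under the lever and the lid is fully open. I handed the job in at about 16.7 s with the closed fingers still holding the ball down.

- **Caddy:** I put the closed fingers in its −y end pocket and slid it about 125 mm sideways, upright and flat. The pull read about 4 N or less at the checks. Its near end is about 40 mm clear of the ball.
- **Lever:** I pressed the ball down along its arc, with readings of 9.4 N falling to 3.5 N as the lid opened. At the stop the force jumped to about 22 N with no further travel, and I eased it to about 18 N.
- **Last checks:** The fingertip height of 101.2 mm puts the ball centre at 81 mm, which is the fully open height. The side camera fit gave 83.5 mm; the ball was partly hidden by the gripper, so I trusted the fingertip reading. The force was steady before I handed in. There is also a steady sideways force of about 10 N on the fingers, which I put down to friction on the ball.
- **Other things:** In the last pictures the bystanders and the look-alike caddies look to be where they started. I judged this by eye and did not measure their positions again. I could not read the state after handing in.

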